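# Raise the varnish hood's sash to the marker

### The arm

A 7-joint arm with a two-finger parallel gripper is mounted at the origin on the work surface. World frame = base frame: x ahead of the robot, y to its left, z up, the work surface at z = 0. Lengths are in m, angles in rad, forces in N, time in s.
With the tool pointing down it reaches from about 0.4 to 0.9 m from the base axis. Payload 5.5 kg.
Tool frame: the origin (TCP) lies midway between the tips of the shut fingers; the grasp point (between the pads) lies 19 mm behind it (robot.grip_depth is the distance from the TCP to the grasp point, in m); z points along the fingers, x is the direction in which the jaws open and shut, and the axes are right-handed (so a half turn about z gives the same grasp; the last joint's range is limited). The gripper opens to 85 mm and grips with 20 to 120 N. Pads are 22 mm wide; open, the fingers measure 114 mm over their backs; the gripper's body (76 mm by 85 mm) begins 54 mm behind the grasp point. The pads swing forward as they close: fully open they stand 13 mm farther back than shut.
Start: joints at [1.569, 0.501, -0.427, 1.55, 0.221, 1.138, -0.21], TCP at [0.17, -0.627, 0.231] pointing down, gripper open.
Joint ranges: [-2.88, 2.88], [-0.31, 2.03], [-1.54, 1.56], [0.2, 2.42], [-1.41, 4.55], [0.19, 2.02], [-2.57, 2.57]. Speed limits (rad/s): [2.57, 2.57, 3.14, 3.14, 3.14, 3.14, 3.14].

### API

Orientations are given as a 3x3 rotation matrix whose columns are the frame's x, y, z axes.
In Python, from station import robot, imaging, finish_job gives the robot as it stands.
- The arm moves only by the shell command python3 -m handwheel 'ROWS' [FORCE]. ROWS is JSON, a list of rows, each a list of 7 numbers: the shift along the tool's x, y, z in units of 30 cm (1.0 is 30 cm), then the turn, a rotation vector about the tool's x, y, z in units of 2 rad (1.0 is 2 rad), then the closure, from -1 (fully open) to 1 (shut), so that 0 is half open. A call has 1 to 12 rows; each row is the pose to reach, as a shift and turn from the pose commanded when the call began, along the tool's axes at that moment; what a row does not reach only later rows make up. A row lasts 1/12 s, in which the tool goes at most 41.7 mm and 7.16 degrees, less where a joint would pass 70% of its speed; a pose out of reach is approached as far as the arm can. A call with a number of a shift or a turn outside -1 to 1 is refused whole. A call with a gripper value outside its range is refused whole. The fingers move at their own pace and stop on an object; FORCE is the grip in N (left out, the last holds). Time passes only in rows, so rows that repeat a pose let the fingers close. It gives the time, the measured TCP pose, the force and the opening at its end, in the units of the state.
- robot.state(): the state, without advancing time (a new reading comes with each control period).
- imaging.get_image(name): name is "scene" or "top" or "wrist"; returns (picture, depth): 420x560x3 uint8, red, green, blue; 420x560 float32, m along the optical axis (not along the pixel's ray), 0 where there is no reading.
- imaging.camera_params(name): a dict with "fx", "fy", "cx", "cy" (pixels), "dist" ([k1, k2, p1, p2, k3] as OpenCV has them; the pictures are not rectified), "origin" and "attitude" of the camera in the world. Camera axes: x right, y down, z forward; pixel columns grow to the right and rows downward; lengths in m; the calibration is good to about 2 mm. A picture is of the moment at which its call begins: read the wrist's pose just before it. camera_params takes no time and is no camera call; for the wrist camera it gives the pose at the moment of the call.
- finish_job(): hands the job in, once; it reports no verdict.
The state is a dict: "clock": time; "joints": joint angles; "qvel": joint speeds; "tau": joint torques, N m; "tcp_pos": TCP position; "ee_rot": TCP orientation; "wrist_force": force on the tool from outside, world axes, zero at the start; "torque": the same for the moment, N m; "grip_width": finger opening in m.
Only numpy, scipy, OpenCV 4.12 (cv2) and the standard library are available. Lean on these libraries where they do the work, as an engineer would, in place of code of your own. Each camera call takes 0.05 s, during which the arm holds its last target.

### The job

Open the varnishing hood to its set working height: with your fingertips beneath the yellow lip, push the counterweighted sash up steadily until the lip is level with the red pointer on the left-hand rail, then take your hand away and leave the sash standing there. Only push: do not pinch the lip, press on the clear pane or throw the sash up, do not shift the pointer, and leave the loom board, jar, tin and hammer where they are.

Things in the scene. Friction and masses are not known exactly. Their poses are not given: they have to be found in the camera images.
- hood: Fixed spray-varnish hood, clear acrylic on a white plinth: 300 deep (x) x 550 wide (y) x 495 high. Origin under the plinth's middle, on the table; x from front (robot side) to back, y left as the robot sees it, z up. Plinth 110 high, front face at x = -150. The front starts at x = -150, z = 115 and leans back 30 deg from vertical; the sash slides up this slope. Yaw up to 0.2 rad either way.
- sash (a joint): How far the sash has been slid up the slope, m: 0 shut, 0.20 top stop. Starts at most 0.02 open. Two counterweights in the side rails balance it (sash about 0.8 kg, weights 0.4 kg each), so it stays where it is left; pushing it takes about 2 to 5 N along the slope.
- pointer (a joint): Height of the red pointer on its rail, m, on the same scale as joint sash: equal values mean lip and pointer are level. Drawn between 0.08 and 0.18. Stiff (6 N), but must not be moved.
- lip_under (a point): Middle of the yellow lip's underside; moves with the sash. Axes: z up the slope (the way the sash slides), x into the hood square to the pane, y left. The lip is 380 wide (y), sticks out 34 from the sash's bottom rail (nose at x = -17, rail face at x = 17), 10 thick plus a black rubber strip of 4 on top (z = 0 to 14). Below it the rail face goes on down 16, then the sill or open gap.
- lip_nose (a point): Middle of the yellow lip's front edge, half-way up its 10 thickness; 17 out (-x) and 5 up the slope (+z) from lip_under, same axes. This must come level with the pointer. The clear pane of the sash starts 14 up the slope from here; its face is 37.5 in (+x) from the nose.
- pointer_tip (a point): Tip of the red cone that points right (-y) at the lip's left end, 10 clear of it. Same axes as lip_under. Lies as far out from the pane as the lip's nose, 200 left of the middle. Level means that lip_nose and pointer_tip agree along z (up the slope). The pointer's clamp, 44 wide and 24 high, sits left of the tip on the left rail.
- jar: Loose glass jar of glue, 60 diameter x 85 high, orange label, white lid. Origin under its middle.
- tin: Loose round tin of varnish, 72 diameter x 95 high, blue label. Origin under its middle. Jar and tin stand in front of the hood, left of its middle, in either order.
- loom: Loose pin loom, 150 x 150 pine board 18 thick with a square of nails 22 tall, in front of the hood to the right. Origin under its middle.
- hammer: Loose hammer, 260 long along its x, 26 thick, lying in front of the hood's right end. Origin under its middle.

How it is judged:
On the way, in this order (a step that is already met when the one before it is completed fails the run):
1. the sash is rising, with the fingers pushing on the lip from beneath (contact force between the fingers and sash_c2 above 0.5 N and value of joint sash above 0.035 m), for 0.1 s.
2. the fingers bring the lip level with the pointer (within 8 mm) (contact force between the fingers and sash_c2 above 0.5 N and z of lip_nose in the frame of pointer_tip between -0.008 and 0.008 m), for 0.05 s.
At the end, for the whole second after the job is handed in: The sash stands still by itself with the lip's nose within 8 mm, along the slope, of the pointer's tip; the pointer is within 5 mm of where it was set and jar, tin, loom board and hammer within 15 mm of where they stood (z of lip_nose in the frame of pointer_tip between -0.008 and 0.008 m and velocity of joint sash between -0.005 and 0.005 m/s and distance of each of jar, tin, loom, hammer from where it was at the start of the episode below 0.015 m and distance of pointer_tip from where it was at the start of the episode below 0.005 m); the robot touches nothing.
It fails at once if the lip is pinched (pressed from above and below at once, more than 2 N each) (contact force between the fingers and sash_c2 above 2 N and contact force between the fingers and sash_c3 above 2 N).
It fails at once if the clear pane is pressed with more than 4 N (contact force between any of the fingers, the arm and sash_c1 above 4 N).
It fails at once if the sash is thrown up (faster than 0.35 m/s) (velocity of joint sash above 0.35 m/s).
It fails at once if the pointer is shifted by more than 5 mm (distance of pointer_tip from where it was at the start of the episode above 0.005 m).
It fails at once if the jar, tin, loom board or hammer is lifted, pushed or knocked over (moved more than 15 mm or tilted more than 0.2 rad) (distance of any of jar, tin, loom, hammer from where it was at the start of the episode above 0.015 m or angle between any of jar, tin, loom, hammer's own z axis and vertical above 0.2 rad).
It also fails if it takes over 38 s, if anything falls off the work surface, if the arm or the gripper's body presses on something with over 40 N, if the wrist force passes 120 N, or if a joint passes its speed limit or range.

## Working session

There is one attempt and no reset: what is moved stays moved. The work goes in short steps, Python scripts to look and compute and a shell command to move; the robot and the scene stay as the last step left them, time stands still between calls to the robot, and variables do not carry over. Pictures are saved under pics/ and viewed, and the job is handed in when it is done.

```bash
ls; mkdir -p pics; python3 - <<'E'
from station import robot, imaging
import cv2,numpy as np
s=robot.state()
for k,v in s.items(): print(k,np.round(v,3).tolist())
for n in ["scene","top","wrist"]:
    p,d=imaging.get_image(n); cv2.imwrite(f"pics/{n}0.png",p[:,:,::-1]); np.save(f"pics/{n}0.npy",d)
    np.save(f"pics/{n}0_rgb.npy",p)
    c=imaging.camera_params(n); print(n,{k:np.round(v,4).tolist() for k,v in c.items()})
    np.save(f"pics/{n}0_cam.npy",c,allow_pickle=True)
E
```

```text
pics
clock 0.0
joints [1.569, 0.502, -0.427, 1.551, 0.221, 1.138, -0.21]
qvel [0.001, 0.001, -0.0, -0.001, -0.001, 0.0, -0.001]
tau [0.001, -56.952, -5.816, -28.094, 0.011, 0.012, -0.0]
tcp_pos [0.17, -0.627, 0.23]
ee_rot [[0.262, -0.965, -0.0], [-0.965, -0.262, 0.002], [-0.002, -0.0, -1.0]]
wrist_force [-0.356, -0.408, 0.413]
torque [-0.084, 0.01, -0.002]
grip_width 0.085
scene {'fx': 484.5708, 'fy': 484.5708, 'cx': 280.6764, 'cy': 215.1792, 'dist': [-0.0517, 0.0, 0.0, 0.0, 0.0], 'origin': [0.8529, 0.5853, 1.1026], 'attitude': [[-0.896, 0.3585, -0.2621], [0.444, 0.7363, -0.5107], [0.0099, -0.5739, -0.8189]]}
top {'fx': 454.9722, 'fy': 454.9722, 'cx': 282.7565, 'cy': 209.505, 'dist': [0.049, 0.0, 0.0, 0.0, 0.0], 'origin': [0.4021, -0.0349, 1.2515], 'attitude': [[-0.0192, -0.9916, 0.1278], [-0.9994, 0.0229, 0.0277], [-0.0304, -0.1272, -0.9914]]}
wrist {'fx': 342.1224, 'fy': 342.1224, 'cx': 279.3763, 'cy': 209.0733, 'dist': [0.0017, 0.0, 0.0, 0.0, 0.0], 'origin': [0.237, -0.6087, 0.3726], 'attitude': [[0.2612, -0.9283, -0.2646], [-0.9653, -0.2515, -0.0703], [-0.0013, 0.2737, -0.9618]]}
```

View pics/scene0.png

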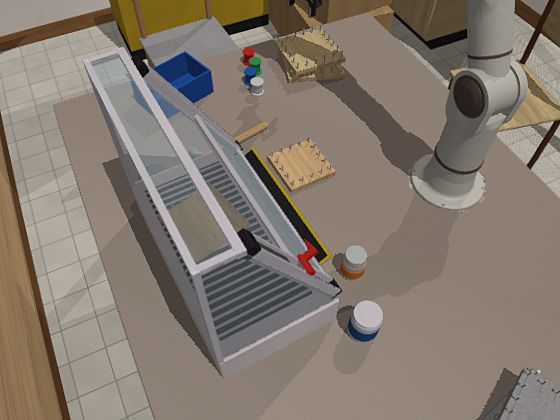

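View pics/top0.png

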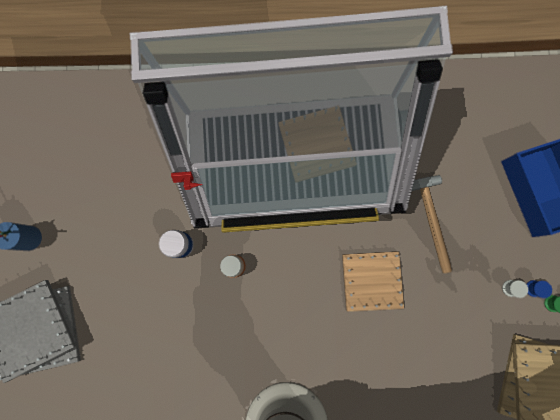

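View pics/wrist0.png

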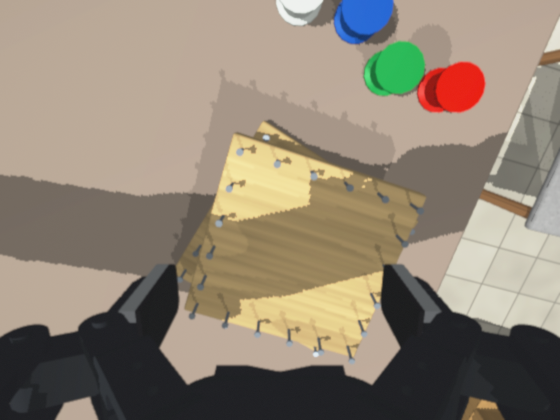

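The top view shows the yellow lip from about (222,224) to (378,214), the red pointer near (185,181) with its tip at about (200,184), the tin at (175,244), the jar at (232,266), the loom at (373,281) and the hammer at (437,230). In the scene view the lip runs from (248,150) to (330,262), with the pointer near (308,258). Next I measure these.

```bash
cat > h.py <<'E'
import numpy as np,cv2
def load(n): return np.load(f"pics/{n}_rgb.npy"),np.load(f"pics/{n}.npy"),np.load(f"pics/{n}_cam.npy",allow_pickle=True).item()
def K(c): return np.array([[c['fx'],0,c['cx']],[0,c['fy'],c['cy']],[0,0,1.]])
def rays(c,px):
    u=cv2.undistortPoints(np.array(px,float).reshape(-1,1,2),K(c),np.array(c['dist'])).reshape(-1,2)
    r=np.c_[u,np.ones(len(u))]
    return r@np.array(c['attitude']).T   # z-depth 1
def pts(c,px,d): 
    return np.array(c['origin'])+rays(c,px)*np.array(d).reshape(-1,1)
def tri(c1,p1,c2,p2):
    a=rays(c1,[p1])[0];b=rays(c2,[p2])[0];o1=np.array(c1['origin']);o2=np.array(c2['origin'])
    s=np.linalg.lstsq(np.c_[a,-b],o2-o1,rcond=None)[0]
    P,Q=o1+s[0]*a,o2+s[1]*b
    return (P+Q)/2,np.linalg.norm(P-Q)
def proj(c,P):
    A=np.array(c['attitude']);return cv2.projectPoints(np.array(P,float).reshape(-1,3),cv2.Rodrigues(A.T)[0],-A.T@np.array(c['origin']),K(c),np.array(c['dist']))[0].reshape(-1,2)
E
python3 - <<'E'
from h import *
for n in ["top0","scene0"]:
    p,d,c=load(n)
    hsv=cv2.cvtColor(p,cv2.COLOR_RGB2HSV)
    roi=np.zeros(d.shape,bool)
    if n=="top0": roi[130:260,150:420]=1
    else: roi[130:300,200:350]=1
    for name,m in [("yel",cv2.inRange(hsv,(22,150,80),(34,255,255))>0),("red",(cv2.inRange(hsv,(0,150,60),(8,255,255))>0)|(cv2.inRange(hsv,(172,150,60),(180,255,255))>0))]:
        m&=roi; v,u=np.nonzero(m); print(n,name,m.sum())
        for f in (u.argmin(),u.argmax(),v.argmin(),v.argmax()):
            print("  ",u[f],v[f],np.round(pts(c,[(u[f],v[f])],[d[v[f],u[f]]])[0],4))
        P=pts(c,np.c_[u,v],d[v,u]); print("  mean",P.mean(0).round(4), "min",P.min(0).round(3),"max",P.max(0).round(3))
        ctr=(int(u.mean()),int(v.mean()))
    x0,y0,x1,y1=(160,150,260,240) if n=="top0" else (270,220,350,300)
    cv2.imwrite(f"pics/{n}_crop.png",cv2.resize(p[y0:y1,x0:x1,::-1],None,fx=7,fy=6.5 if 0 else 7 if n!="top0" else 6.6,interpolation=cv2.INTER_CUBIC)[:600,:800])
E
```

```text
top0 yel 696
   222 222 [0.5167 0.1446 0.1511]
   378 218 [ 0.534  -0.2611 -0.0012]
   375 208 [ 0.543  -0.2283  0.1471]
   222 231 [0.4941 0.1435 0.158 ]
  mean [ 0.5074 -0.0443  0.1627] min [ 0.402 -0.261 -0.001] max [0.543 0.145 1.251]
top0 red 282
   171 173 [0.6079 0.228  0.3052]
   201 184 [0.5813 0.1625 0.3121]
   178 172 [0.6091 0.2124 0.308 ]
   185 189 [0.5712 0.1959 0.3132]
  mean [0.5918 0.1974 0.3162] min [ 0.402 -0.035  0.292] max [0.61  0.228 1.251]
scene0 yel 522
   249 151 [ 0.5324 -0.2286  0.1532]
   331 255 [0.495  0.1415 0.1521]
   252 148 [ 0.5217 -0.2328  0.1557]
   321 264 [0.5227 0.1464 0.1401]
  mean [ 0.5087 -0.0197  0.1516] min [ 0.437 -0.363 -0.008] max [0.853 0.585 1.103]
scene0 red 315
   297 256 [0.6116 0.1859 0.3042]
   317 250 [0.5166 0.115  0.1502]
   304 238 [0.5274 0.072  0.148 ]
   311 274 [0.6034 0.2279 0.2959]
  mean [0.5921 0.1939 0.2982] min [0.517 0.072 0.145] max [0.612 0.228 0.318]
```

View pics/top0_crop.png

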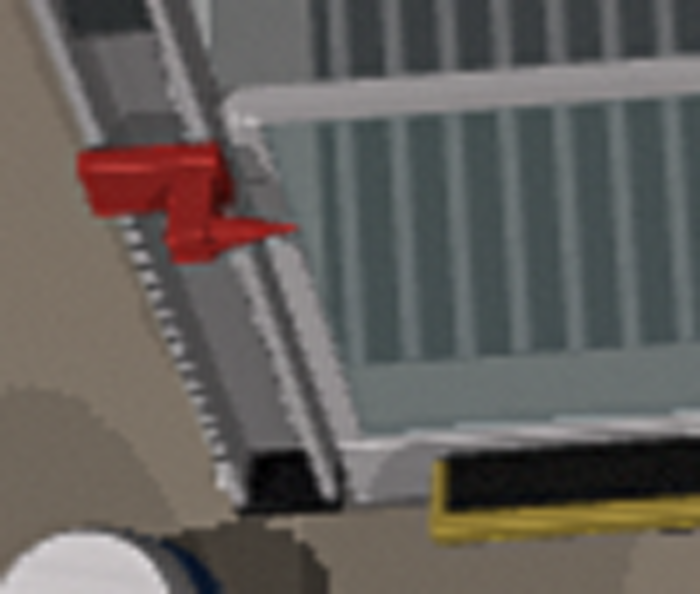

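View pics/scene0_crop.png

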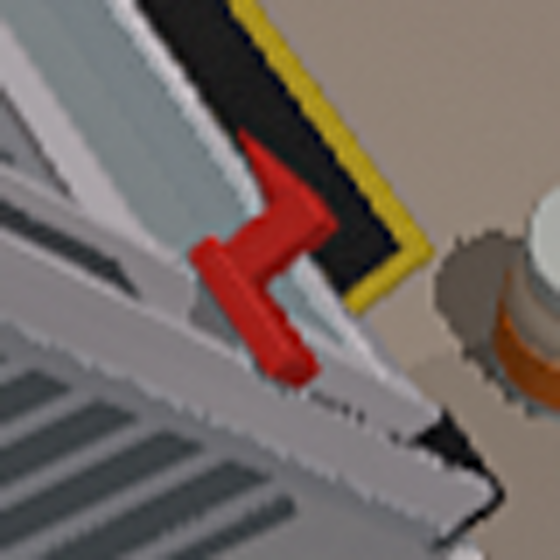

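```bash
python3 - <<'E'
from h import *
pt,dt,ct=load("top0"); ps,ds,cs=load("scene0")
tip,e=tri(ct,(202.1,184.3),cs,(303.9,238.3)); print("tip",tip.round(4),e.round(4))
# also ray-depth estimates near tip
# lip left outer corner
L,e=tri(ct,(221.4,231.5),cs,(331.3,255.7)); print("lip left corner",L.round(4),e.round(4))
# yellow line fit with depth (valid z 0.12..0.18)
Pall=[]
for n,(p,d,c),roi in (("top",(pt,dt,ct),(195,240,215,390)),("scene",(ps,ds,cs),(140,275,240,340))):
    hsv=cv2.cvtColor(p,cv2.COLOR_RGB2HSV); m=cv2.inRange(hsv,(22,150,60),(34,255,255))>0
    r=np.zeros_like(m); r[roi[0]:roi[1],roi[2]:roi[3]]=1; v,u=np.nonzero(m&r)
    P=pts(c,np.c_[u,v],d[v,u]); P=P[(P[:,2]>.125)&(P[:,2]<.175)]
    l=cv2.fitLine(P.astype(np.float32),cv2.DIST_HUBER,0,1e-4,1e-4).ravel(); 
    print(n,len(P),"dir",l[:3],"yaw",np.arctan2(-l[0]*np.sign(l[1]),abs(l[1])),"med",np.median(P,0),"ymin/max",P[:,1].min(),P[:,1].max())
# right end closeups
c1=pt[195:235,350:410,::-1];cv2.imwrite("pics/tr.png",cv2.resize(c1,None,fx=10,fy=10,interpolation=cv2.INTER_CUBIC))
c1=ps[130:190,225:295,::-1];cv2.imwrite("pics/sr.png",cv2.resize(c1,None,fx=10,fy=10,interpolation=cv2.INTER_CUBIC))
E
```

```text
tip [0.582  0.1601 0.3096] 0.0023
lip left corner [0.4945 0.1448 0.1534] 0.0031
top 713 dir [-0.05288951  0.9985996   0.00127452] yaw 0.052914243 med [ 0.50782836 -0.04299513  0.15852776] ymin/max -0.23085623126612714 0.14463821668883253
scene 522 dir [-0.04652397  0.9989151   0.00205672] yaw 0.046540868 med [ 0.51021594 -0.00598731  0.15578034] ymin/max -0.23278103144743623 0.14667140149162428
```

View pics/tr.png

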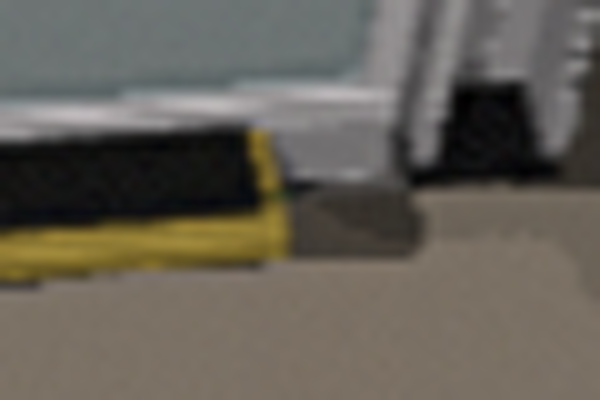

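View pics/sr.png

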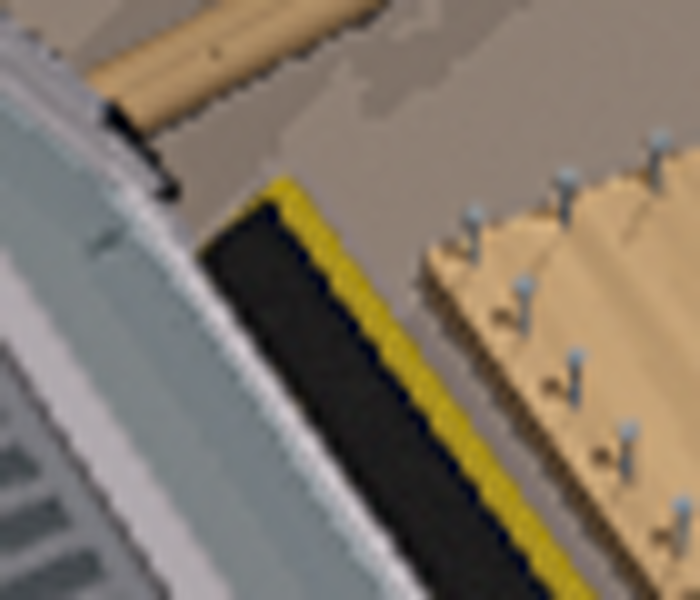

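```bash
python3 - <<'E'
from h import *
pt,dt,ct=load("top0"); ps,ds,cs=load("scene0")
R,e=tri(ct,(378.4,220.4),cs,(253.0,147.0)); print("lip right corner",R.round(4),e.round(4))
L,e=tri(ct,(221.4,231.5),cs,(331.3,255.7)); tip,_=tri(ct,(202.1,184.3),cs,(303.9,238.3))
v=L-R; print("len",np.linalg.norm(v),"yaw",np.arctan2(-v[0],v[1]))
def plane(c,p,z):
    r=rays(c,[p])[0];o=np.array(c['origin']);return (o+r*(z-o[2])/r[2]).round(3)
print("jar",plane(ct,(232,266),.085),"tin",plane(ct,(175,244),.095))
print("jar scene",plane(cs,(356,255),.085),"tin",plane(cs,(368,315),.095))
for p in [(343,253),(401,252),(404,309),(347,311)]: print("loom",plane(ct,p,.018))
for p in [(427,190),(447,271)]: print("hammer",plane(ct,p,.02))
for psi in (.04,.05,.06):
    c,s=np.cos(psi),np.sin(psi);hx=np.array([c,s,0]);Y=np.array([-s,c,0]);Z=np.sin(np.pi/6)*hx+np.cos(np.pi/6)*np.array([0,0,1]);X=np.cos(np.pi/6)*hx-.5*np.array([0,0,1])
    D=tip-L; print(psi,"tip-L in slope frame",(D@X).round(4),(D@Y).round(4),(D@Z).round(4), "tip-R",((tip-R)@X).round(4),((tip-R)@Y).round(4),((tip-R)@Z).round(4))
E
```

```text
lip right corner [ 0.5145 -0.2358  0.1524] 0.0058
len 0.3811319066976941 yaw 0.05232043125453809
jar [0.41  0.13  0.085] tin [0.469 0.274 0.095]
jar scene [0.415 0.137 0.085] tin [0.476 0.286 0.095]
loom [ 0.44  -0.16   0.018]
loom [ 0.439 -0.314  0.018]
loom [ 0.291 -0.314  0.018]
loom [ 0.287 -0.165  0.018]
hammer [ 0.605 -0.392  0.02 ]
hammer [ 0.387 -0.43   0.02 ]
0.04 tip-L in slope frame -0.0018 0.0117 0.1792 tip-R -0.0064 0.3928 0.1778
0.05 tip-L in slope frame -0.0017 0.0108 0.1793 tip-R -0.003 0.392 0.1798
0.06 tip-L in slope frame -0.0016 0.0099 0.1793 tip-R 0.0004 0.3911 0.1817
```

```bash
cat >> h.py <<'E'
psi=.052
_c,_s=np.cos(psi),np.sin(psi)
X=np.array([_c*.75**.5,_s*.75**.5,-.5]);Y=np.array([-_s,_c,0]);Z=np.cross(X,Y)
N=np.array([.5045,-.0455,.153])
def tool(pitch): # pitch below horizontal, deg
    a=np.radians(pitch); z=np.array([_c*np.cos(a),_s*np.cos(a),-np.sin(a)]); x=-Y; return np.c_[x,np.cross(z,x),z]
def row(p,R=None):
    from station import robot
    from scipy.spatial.transform import Rotation as Ro
    s=robot.state(); A=np.array(s['ee_rot']); d=A.T@(np.array(p)-s['tcp_pos'])/.3
    r=np.zeros(3) if R is None else Ro.from_matrix(A.T@R).as_rotvec()/2
    print("now",np.round(s['tcp_pos'],4),"row",d.round(4).tolist()+r.round(4).tolist())
E
python3 - <<'E'
from h import *
row([.33,-.36,.30],tool(75))
E
```

```text
now [ 0.1699 -0.6268  0.2305] row [-0.7191, -0.7478, -0.2306, 0.1305, 0.0147, 0.1057]
```

```bash
python3 -m handwheel '[[-0.72,-0.75,-0.23,0.13,0.015,0.106,1],[-0.72,-0.75,-0.23,0.13,0.015,0.106,1],[-0.72,-0.75,-0.23,0.13,0.015,0.106,1],[-0.72,-0.75,-0.23,0.13,0.015,0.106,1],[-0.72,-0.75,-0.23,0.13,0.015,0.106,1],[-0.72,-0.75,-0.23,0.13,0.015,0.106,1],[-0.72,-0.75,-0.23,0.13,0.015,0.106,1],[-0.72,-0.75,-0.23,0.13,0.015,0.106,1],[-0.72,-0.75,-0.23,0.13,0.015,0.106,1],[-0.72,-0.75,-0.23,0.13,0.015,0.106,1]]' 20; python3 - <<'E'
from h import *
from station import robot
print(np.round(robot.state()['joints'],3))
row([.41,-.1,.26],tool(45))
row([.41,-.1,.26],tool(60))
E
```

```text
clock: 0.98
tcp_pos: [0.3316, -0.3587, 0.3008]
ee_rot: [[0.055, -0.965, 0.257], [-0.998, -0.054, 0.01], [0.004, -0.258, -0.966]]
wrist_force: [-1.2, -0.4, 0.4]
grip_width: 0.0001
[ 1.57   0.044 -0.656  1.983 -0.223  0.983 -0.488]
now [ 0.3316 -0.3587  0.3008] row [-0.8472, -0.2638, 0.2075, 0.2624, -0.0011, 0.0024]
now [ 0.3316 -0.3587  0.3008] row [-0.8472, -0.2638, 0.2075, 0.1315, -0.0014, 0.0022]
```

```bash
python3 -m handwheel '[[-0.85,-0.26,0.2,0.13,0,0,1],[-0.85,-0.26,0.2,0.13,0,0,1],[-0.85,-0.26,0.2,0.13,0,0,1],[-0.85,-0.26,0.2,0.13,0,0,1],[-0.85,-0.26,0.2,0.13,0,0,1],[-0.85,-0.26,0.2,0.13,0,0,1],[-0.85,-0.26,0.2,0.13,0,0,1],[-0.85,-0.26,0.2,0.13,0,0,1],[-0.85,-0.26,0.2,0.13,0,0,1]]'; python3 - <<'E'
from h import *
from station import robot
print(np.round(robot.state()['joints'],3))
row(N-.055*X-.015*Z,tool(30))
row(N-.055*X-.015*Z,tool(45))
E
```

```text
clock: 1.73
tcp_pos: [0.4088, -0.0963, 0.2612]
ee_rot: [[0.059, -0.866, 0.496], [-0.998, -0.052, 0.029], [0.001, -0.497, -0.868]]
wrist_force: [0.4, -0.2, 0.1]
grip_width: 0.0001
[ 1.014 -0.304 -0.557  2.419 -0.719  0.629 -0.553]
now [ 0.4088 -0.0963  0.2612] row [-0.1516, 0.0296, 0.3429, 0.2635, 0.0023, 0.003]
now [ 0.4088 -0.0963  0.2612] row [-0.1516, 0.0296, 0.3429, 0.1326, 0.0018, 0.0032]
```

```bash
python3 -m handwheel '[[-0.15,0.03,0.34,0.05,0,0,1],[-0.15,0.03,0.34,0.1,0,0,1],[-0.15,0.03,0.34,0.15,0,0,1],[-0.15,0.03,0.34,0.2,0,0,1],[-0.15,0.03,0.34,0.2,0,0,1],[-0.15,0.03,0.34,0.2,0,0,1]]'; python3 - <<'E'
from h import *
from station import robot
s=robot.state();print(np.round(s['joints'],3)); A=np.array(s['ee_rot']); print(A.round(3), np.degrees(np.arcsin(-A[2,2])))
d=np.array(s['tcp_pos'])-N; print("TCP rel nose-bottom in slope frame",[(d@a).round(4) for a in (X,Y,Z)])
E
```

```text
clock: 2.23
tcp_pos: [0.5022, -0.0947, 0.2265]
ee_rot: [[0.08, -0.759, 0.646], [-0.997, -0.052, 0.062], [-0.014, -0.649, -0.761]]
wrist_force: [0.4, -0.7, -2.0]
grip_width: -0.0001
[ 1.811 -0.037 -1.43   2.422 -1.374  0.339  0.122]
[[ 0.08  -0.759  0.646]
 [-0.997 -0.052  0.062]
 [-0.014 -0.649 -0.761]] 49.54329422051609
TCP rel nose-bottom in slope frame [np.float64(-0.041), np.float64(-0.049), np.float64(0.0612)]
```

The arm stalled 60 mm short, at the limits of its folded elbow. The ranges look like an xArm7, so I'll test that kinematic model on the logged poses and use it to find a reachable approach direction.

```bash
cat > kin.py <<'E'
import numpy as np
from scipy.optimize import least_squares
from scipy.spatial.transform import Rotation as Ro
a=[0,0,0,.0525,.0775,0,.076];al=np.array([0,-1,1,1,1,1,-1])*np.pi/2;d=[.267,0,.293,0,.3425,0,.097]
def fk(q,base=np.zeros(4),tool=np.zeros(4)):
    T=np.eye(4);T[:3,:3]=Ro.from_euler('z',base[3]).as_matrix();T[:3,3]=base[:3]
    for i in range(7):
        c,s=np.cos(q[i]),np.sin(q[i]);ca,sa=np.cos(al[i]),np.sin(al[i])
        T=T@np.array([[c,-s,0,a[i]],[s*ca,c*ca,-sa,-d[i]*sa],[s*sa,c*sa,ca,d[i]*ca],[0,0,0,1]])
    E=np.eye(4);E[:3,:3]=Ro.from_euler('z',tool[3]).as_matrix();E[:3,3]=tool[:3]
    return T@E
E
python3 - <<'E'
from kin import *
from station import robot
s=robot.state()
D=[([1.569,.502,-.427,1.551,.221,1.138,-.21],[.170,-.627,.2305],[[0.262,-0.965,0],[-0.965,-0.262,0.002],[-0.002,0,-1]]),
([1.57,.044,-.656,1.983,-.223,.983,-.488],[.3316,-.3587,.3008],[[0.055,-0.965,0.257],[-0.998,-0.054,0.01],[0.004,-0.258,-0.966]]),
([1.014,-.304,-.557,2.419,-.719,.629,-.553],[.4088,-.0963,.2612],[[0.059,-0.866,0.496],[-0.998,-0.052,0.029],[0.001,-0.497,-0.868]]),
(s['joints'],s['tcp_pos'],s['ee_rot'])]
def f(p):
    r=[]
    for q,x,R in D:
        T=fk(q,p[:4],p[4:]); r+=list(T[:3,3]-x)+list((T[:3,:3]-np.array(R)).ravel()*.3)
    return r
for y0 in range(0,6,2):
  for t0 in range(0,6,2):
    o=least_squares(f,[0,0,0,y0,0,0,.17,t0]); print(o.cost.round(6),o.x.round(4))
E
```

```text
0.612067 [ 0.2787 -0.3841 -0.1884  0.7479 -0.4581 -0.3262 -0.1776  3.1441]
0.612067 [ 0.2787 -0.3841 -0.1884  0.7479 -0.4581 -0.3262 -0.1776  3.1441]
0.612067 [ 0.2787 -0.3841 -0.1884  0.7479 -0.4581 -0.3262 -0.1776  3.1441]
0.612067 [ 0.2788 -0.3841 -0.1884  0.7483 -0.4581 -0.3263 -0.1775 -3.1386]
0.612067 [ 0.2788 -0.3841 -0.1884  0.7483 -0.4581 -0.3263 -0.1775  3.1446]
0.612067 [ 0.2788 -0.3841 -0.1884  0.7483 -0.4581 -0.3263 -0.1775  3.1446]
0.835399 [ 0.5441 -0.3992 -0.4856  3.7112 -0.3746  0.2221 -0.3666  0.247 ]
0.835399 [ 0.5441 -0.3992 -0.4856  3.7113 -0.3746  0.2221 -0.3666  0.2471]
0.612067 [ 0.2788 -0.3841 -0.1884  0.7483 -0.4581 -0.3263 -0.1775  3.1446]
```

```bash
cat > data.py <<'E'
from station import robot
s=robot.state()
D=[([1.569,.502,-.427,1.551,.221,1.138,-.21],[.170,-.627,.2305],[[0.262,-0.965,0],[-0.965,-0.262,0.002],[-0.002,0,-1]]),
([1.57,.044,-.656,1.983,-.223,.983,-.488],[.3316,-.3587,.3008],[[0.055,-0.965,0.257],[-0.998,-0.054,0.01],[0.004,-0.258,-0.966]]),
([1.014,-.304,-.557,2.419,-.719,.629,-.553],[.4088,-.0963,.2612],[[0.059,-0.866,0.496],[-0.998,-0.052,0.029],[0.001,-0.497,-0.868]]),
(s['joints'],s['tcp_pos'],s['ee_rot'])]
E
python3 - <<'E'
from kin import *
from data import D
import itertools
# orientation-only test of sign combos (elementary axes z,y,z,y,z,y,z), free base yaw & tool yaw
best=[]
for sg in itertools.product([1,-1],repeat=6):
  sg=np.array((1,)+sg)
  for flip in (0,1):
    Ms=[]
    for q,x,R in D:
        M=Ro.from_euler('ZYZYZYZ'[:3],np.array(q)[:3]*sg[:3]).as_matrix()@Ro.from_euler('YZY',np.array(q)[3:6]*sg[3:6]).as_matrix()@Ro.from_euler('Z',q[6]*sg[6]).as_matrix()
        if flip: M=M@np.diag([1,-1,-1])
        Ms.append(M)
    for g in (1,-1):
      def f(p): return np.concatenate([(Ro.from_euler('z',p[0]).as_matrix()@np.diag([1,g,g*1.])@M@Ro.from_euler('z',p[1]).as_matrix()-np.array(d[2])).ravel() for M,d in zip(Ms,D)])
      for y in (0,2,4):
        o=least_squares(f,[y,1]); best.append((o.cost,flip,g,sg.tolist(),o.x.round(3).tolist()))
best.sort(key=lambda t:t[0])
for b in best[:6]: print(b)
E
```

```text
(np.float64(1.400643076730254e-06), 1, -1, [1, 1, 1, 1, 1, 1, 1], [-3.141, 0.0])
(np.float64(1.4006430767304113e-06), 1, -1, [1, 1, 1, 1, 1, 1, 1], [3.142, 0.0])
(np.float64(1.4006430767304212e-06), 1, -1, [1, -1, 1, -1, 1, -1, 1], [0.0, -3.141])
(np.float64(1.4006430767304755e-06), 1, -1, [1, -1, 1, -1, 1, -1, 1], [0.0, 3.142])
(np.float64(1.4006430767306908e-06), 1, -1, [1, 1, 1, 1, 1, 1, 1], [3.142, 0.0])
(np.float64(1.4006430767341766e-06), 1, -1, [1, -1, 1, -1, 1, -1, 1], [6.283, 3.142])
```

```bash
cat > kin.py <<'E'
import numpy as np
from scipy.spatial.transform import Rotation as Ro
from scipy.optimize import least_squares
LO=np.array([-2.88,-.31,-1.54,.2,-1.41,.19,-2.57]);HI=np.array([2.88,2.03,1.56,2.42,4.55,2.02,2.57])
def frames(q):
    R=np.eye(3);o=[]
    for ax,t in zip('zyzyzyz',[-q[0],q[1],-q[2],q[3],-q[4],q[5],-q[6]+np.pi]):
        R=R@Ro.from_euler(ax,t).as_matrix();o.append(R)
    return o
# unknowns: base z, x after q1, (x,z) after q3, (x,z) after q5 , (x,z) after q6
def A(q):
    F=frames(q); return np.c_[[0,0,1],F[2][:,0],F[2][:,2],F[3][:,0],F[4][:,2],F[5][:,0],F[5][:,2]]
E
python3 - <<'E'
from kin import *
from data import D
M=np.vstack([A(q) for q,_,_ in D]);b=np.concatenate([x for _,x,_ in D])
sol,res,rk,sv=np.linalg.lstsq(M,b,rcond=None); print(sol.round(4),rk,sv.round(3)); print((M@sol-b).round(4))
E
```

```text
[ 2.147e-01  2.420e-02  4.862e-01 -6.160e-02  4.194e-01 -3.000e-04
  2.772e-01] 7 [3.885 3.285 1.231 0.511 0.506 0.258 0.137]
[ 0.0144  0.0069  0.0007  0.0044  0.002   0.0052  0.0002  0.0159  0.0039
  0.0008 -0.0096 -0.0099]
```

```bash
cat >> kin.py <<'E'
def A2(q):
    F=frames(q); return np.c_[A(q),F[0][:,1],F[2][:,1],F[4][:,1]]
from data import D
_M=np.vstack([A2(q) for q,_,_ in D]);_b=np.concatenate([x for _,x,_ in D])
def fit():
    return np.linalg.lstsq(np.vstack([_M,np.eye(10)*.02]),np.r_[_b,.02*np.array([.215,.02,.486,-.06,.42,0,.277,0,0,0])],rcond=None)[0]
SOL=fit()
def fk(q): return A2(q)@SOL, frames(q)[-1]
def ik(p,R,q0,m=.03,reg=1e-3):
    def f(q):
        x,Rr=fk(q); return np.r_[(x-p),.3*Ro.from_matrix(Rr.T@R).as_rotvec(),reg*(q-q0)]
    o=least_squares(f,np.clip(q0,LO+m+.01,HI-m-.01),bounds=(LO+m,HI-m),max_nfev=60)
    x,Rr=fk(o.x); return o.x,np.linalg.norm(x-p)+.3*np.linalg.norm(Ro.from_matrix(Rr.T@R).as_rotvec())
E
cat > scan.py <<'E'
from kin import *
from h import X,Y,Z,N,psi
print(SOL.round(4)); print((_M@SOL-_b).round(4))
rng=np.random.default_rng(0)
seeds=[np.array(d[0],float) for d in D]+[LO+(HI-LO)*rng.uniform(.1,.9,7) for _ in range(5)]
def tool2(pitch,az):
    a=np.radians(pitch);b=psi+np.radians(az); z=np.array([np.cos(b)*np.cos(a),np.sin(b)*np.cos(a),-np.sin(a)]); x=-np.array([-np.sin(b),np.cos(b),0]); return np.c_[x,np.cross(z,x),z]
for dy in (.0,-.12,.08):
  for pitch in (20,35,45):
    out=[]
    for az in (-60,-40,-20,0,20,40,60):
      R=tool2(pitch,az); r=[]
      for up in (-.015,.17):
        p=N+dy*Y+.018*X+up*Z
        r.append(min(ik(p,R,s,.05)[1] for s in seeds))
      out.append(f"{az}:{r[0]*1000:.0f}/{r[1]*1000:.0f}")
    print("dy",dy,"pitch",pitch,out,flush=True)
E
time python3 scan.py
```

```text
[ 0.3358  0.001   0.5049 -0.0062  0.468  -0.0006  0.3544 -0.0178 -0.0101
  0.0018]Traceback (most recent call last):
  File "scan.py", line 3, in <module>
    print(SOL.round(4)); print((_M@SOL-_b).round(4))
                                ^^
NameError: name '_M' is not defined

real	0m0.745s
user	0m1.218s
sys	0m0.076s
```

```bash
sed -i 's/(_M@SOL-_b)/(kin._M@SOL-kin._b)/; 1i import kin' scan.py; time python3 scan.py
```

```text
[ 0.3358  0.001   0.5049 -0.0062  0.468  -0.0006  0.3544 -0.0178 -0.0101
  0.0018]
[ 0.0001 -0.0001 -0.0003 -0.0004  0.0002  0.0005  0.0002  0.0001  0.0003
 -0.     -0.0001 -0.0005]
dy 0.0 pitch 20 ['-60:0/0', '-40:55/0', '-20:157/59', '0:172/75', '20:72/7', '40:0/0', '60:0/0']
dy 0.0 pitch 35 ['-60:0/0', '-40:46/2', '-20:124/0', '0:135/3', '20:62/6', '40:0/0', '60:0/0']
dy 0.0 pitch 45 ['-60:0/0', '-40:23/7', '-20:85/25', '0:90/16', '20:36/0', '40:0/0', '60:0/0']
dy -0.12 pitch 20 ['-60:0/0', '-40:96/2', '-20:176/55', '0:87/20', '20:0/0', '40:0/0', '60:0/0']
dy -0.12 pitch 35 ['-60:0/0', '-40:72/0', '-20:116/0', '0:67/0', '20:0/0', '40:0/0', '60:0/0']
dy -0.12 pitch 45 ['-60:0/0', '-40:35/3', '-20:65/13', '0:31/0', '20:0/0', '40:0/0', '60:0/0']
dy 0.08 pitch 20 ['-60:0/0', '-40:12/0', '-20:115/35', '0:213/86', '20:121/42', '40:23/0', '60:0/0']
dy 0.08 pitch 35 ['-60:0/0', '-40:10/0', '-20:96/0', '0:151/7', '20:103/0', '40:18/0', '60:0/0']
dy 0.08 pitch 45 ['-60:0/0', '-40:0/8', '-20:62/21', '0:101/10', '20:66/0', '40:2/0', '60:0/0']
real	3m53.799s
user	3m52.594s
sys	0m0.091s
```

```bash
cat >> h.py <<'E'
def Rs(az):
    b=np.radians(az); z=np.cos(b)*X+np.sin(b)*Y; y=-Z; return np.c_[np.cross(y,z),y,z]
E
python3 - <<'E'
from kin import *
from h import *
s2=np.array(D[1][0]); cur=np.array(D[3][0])
for az in (25,32):
  for dy in (-.1,-.13):
    R=Rs(az)
    for up in (-.013,.08,.17):
      best=max((ik(N+dy*Y+.016*X+up*Z,R,s,.02) for s in (s2,cur,np.array(D[0][0]))),key=lambda r:-r[1])
      q=best[0]; print(az,dy,up,"err",best[1].round(4),q.round(2),"margin",np.minimum(q-LO,HI-q).min().round(2))
R=Rs(30); T=R[:,2]; print("T",T.round(3))
row([.36,-.30,.28],R)
E
```

```text
25 -0.1 -0.013 err 0.0 [ 1.73  1.01 -1.08  2.29 -1.09  0.29  0.78] margin 0.1
25 -0.1 0.08 err 0.0 [ 1.65  0.77 -1.12  2.23 -1.15  0.41  0.59] margin 0.19
25 -0.1 0.17 err 0.0 [ 1.59  0.6  -1.13  2.12 -1.11  0.52  0.35] margin 0.3
25 -0.13 -0.013 err 0.0 [ 1.71  0.96 -1.01  2.24 -1.04  0.39  0.72] margin 0.18
25 -0.13 0.08 err 0.0 [ 1.64  0.76 -1.06  2.17 -1.07  0.48  0.53] margin 0.25
25 -0.13 0.17 err 0.0 [ 1.58  0.61 -1.09  2.08 -1.05  0.57  0.31] margin 0.34
32 -0.1 -0.013 err 0.0 [ 1.63  0.95 -0.94  2.2  -0.95  0.52  0.64] margin 0.22
32 -0.1 0.08 err 0.0 [ 1.58  0.78 -1.01  2.14 -0.98  0.59  0.45] margin 0.28
32 -0.1 0.17 err 0.0 [ 1.53  0.65 -1.05  2.04 -0.97  0.66  0.26] margin 0.38
32 -0.13 -0.013 err 0.0 [ 1.63  0.94 -0.9   2.14 -0.89  0.59  0.59] margin 0.28
32 -0.13 0.08 err 0.0 [ 1.58  0.79 -0.97  2.08 -0.93  0.65  0.41] margin 0.34
32 -0.13 0.17 err 0.0 [ 1.53  0.67 -1.01  1.99 -0.92  0.71  0.23] margin 0.43
T [ 0.723  0.538 -0.433]
now [ 0.5022 -0.0947  0.2265] row [0.6417, 0.2799, -0.4843, 0.1675, -0.2441, -0.0409]
```

```bash
python3 -m handwheel '[[0.2,0.1,-0.2,0,0,0,1],[0.35,0.2,-0.4,0,0,0,1],[0.5,0.28,-0.48,0.05,-0.06,0,1],[0.64,0.28,-0.48,0.1,-0.12,-0.02,1],[0.64,0.28,-0.48,0.14,-0.19,-0.03,1],[0.64,0.28,-0.48,0.167,-0.244,-0.04,1],[0.64,0.28,-0.48,0.167,-0.244,-0.04,1],[0.64,0.28,-0.48,0.167,-0.244,-0.04,1]]'; python3 - <<'E'
from h import *
from station import robot
s=robot.state();print(np.round(s['joints'],3))
R=Rs(30)
row([.36,-.30,.28],R)
row(N-.12*Y-.014*Z-.06*R[:,2],R)
E
```

```text
clock: 2.9
tcp_pos: [0.3577, -0.3002, 0.2753]
ee_rot: [[0.472, -0.505, 0.722], [-0.843, -0.019, 0.538], [-0.258, -0.863, -0.435]]
wrist_force: [3.0, -0.9, 4.0]
grip_width: -0.0004
[ 2.07   0.648 -0.949  2.021 -0.639  1.119  0.334]
now [ 0.3577 -0.3002  0.2753] row [-0.0009, -0.0174, -0.0009, 0.001, -0.0003, -0.0049]
now [ 0.3577 -0.3002  0.2753] row [-0.0322, 0.1324, 0.5876, 0.001, -0.0003, -0.0049]
```

```bash
python3 -m handwheel '[[-0.03,0.13,0.1,0,0,-0.005,1],[-0.03,0.13,0.2,0,0,-0.005,1],[-0.03,0.13,0.3,0,0,-0.005,1],[-0.03,0.13,0.4,0,0,-0.005,1],[-0.03,0.13,0.5,0,0,-0.005,1],[-0.03,0.13,0.588,0,0,-0.005,1],[-0.03,0.13,0.588,0,0,-0.005,1]]'; python3 - <<'E'
from h import *
from station import robot,imaging
s=robot.state();print(np.round(s['joints'],3))
d=np.array(s['tcp_pos'])-N; print("TCP rel nose-bottom in slope frame",[(d@a).round(4) for a in (X,Y,Z)])
for n in ["scene","top","wrist"]:
    c=imaging.camera_params(n);p,dd=imaging.get_image(n); cv2.imwrite(f"pics/{n}1.png",p[:,:,::-1]); np.save(f"pics/{n}1.npy",dd);np.save(f"pics/{n}1_rgb.npy",p); np.save(f"pics/{n}1_cam.npy",c,allow_pickle=True)
E
```

```text
clock: 3.48
tcp_pos: [0.4652, -0.192, 0.1673]
ee_rot: [[0.48, -0.501, 0.72], [-0.84, -0.026, 0.542], [-0.252, -0.865, -0.433]]
wrist_force: [0.6, 0.5, 1.3]
grip_width: -0.0001
[ 1.826  0.879 -0.981  2.189 -0.753  0.641  0.478]
TCP rel nose-bottom in slope frame [np.float64(-0.0477), np.float64(-0.1442), np.float64(-0.011)]
```

View pics/wrist1.png

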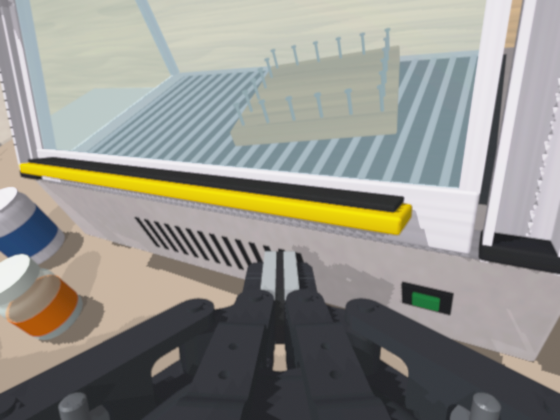

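View pics/top1.png

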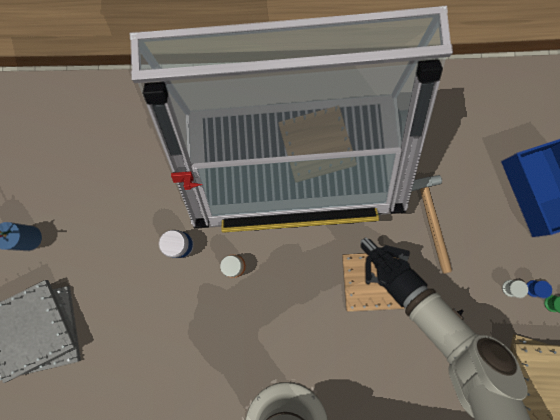

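View pics/scene1.png

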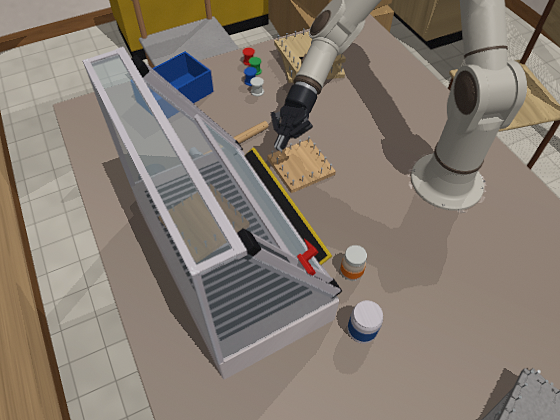

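```bash
python3 - <<'E'
from h import *
p,d,c=load("wrist1")
cv2.imwrite("pics/w1c.png",cv2.resize(p[180:320,230:430,::-1],None,fx=4,fy=4,interpolation=cv2.INTER_CUBIC))
P=N+[0,0,0]
for y in (-.19,-.12,-.05,.19): print(y,"predicted nose-bottom px",proj(c,N+y*Y).round(1),"nose-top",proj(c,N+y*Y+.01*Z).round(1))
print("tcp px",proj(c,[.4652,-.192,.1673]))
hsv=cv2.cvtColor(p,cv2.COLOR_RGB2HSV);m=cv2.inRange(hsv,(22,150,80),(34,255,255))
for u in (60,150,250,300,340,380,400): 
    v=np.nonzero(m[140:260,u])[0]+140; print(u,v.min(),v.max(), pts(c,[(u,v.max()-2)],[d[v.max()-2,u]])[0].round(4))
E
```

```text
-0.19 predicted nose-bottom px [[400.4 230.1]] nose-top [[402.3 211.2]]
-0.12 predicted nose-bottom px [[280.4 210.8]] nose-top [[280.4 194.7]]
-0.05 predicted nose-bottom px [[193.9 196.9]] nose-top [[192.9 182.9]]
0.19 predicted nose-bottom px [[ 21.3 169.1]] nose-top [[ 19.2 159.5]]
tcp px [[274.63460519 266.11981976]]
60 166 178 [0.4966 0.068  0.1543]
150 179 193 [ 0.5026 -0.0537  0.1543]
250 192 210 [ 0.5075 -0.1447  0.1535]
300 199 218 [ 0.5096 -0.1796  0.1533]
340 205 225 [ 0.5108 -0.2039  0.153 ]
380 210 231 [ 0.5116 -0.2258  0.1539]
400 205 231 [ 0.5143 -0.2351  0.1539]
```

View pics/w1c.png

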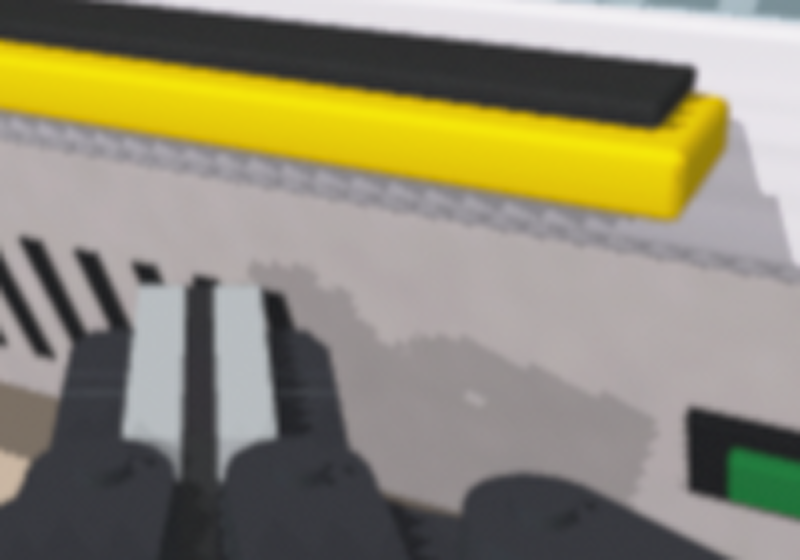

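The wrist view shows the lip's underside edge at about (300,218) and its right corner at (400,234). That puts it about 2 mm lower than predicted. The shut fingertips at (280,265) are below it. I'll drop 7 mm down the slope, then slide in under the lip.

```bash
python3 -m handwheel '[[0,0.025,0.03,0,0,0,1],[0,0.027,0.1,0,0,0,1],[0,0.027,0.17,0,0,0,1],[0,0.027,0.24,0,0,0,1],[0,0.027,0.245,0,0,0,1],[0,0.027,0.245,0,0,0,1]]'; python3 - <<'E'
from h import *
from station import robot,imaging
s=robot.state();print(np.round(s['joints'],3),np.round(s['wrist_force'],2))
d=np.array(s['tcp_pos'])-N; print("TCP rel nose-bottom in slope frame",[(d@a).round(4) for a in (X,Y,Z)])
for n in ["wrist"]:
    c=imaging.camera_params(n);p,dd=imaging.get_image(n); cv2.imwrite(f"pics/{n}2.png",p[:,:,::-1])
E
```

```text
clock: 4.13
tcp_pos: [0.5132, -0.1565, 0.1291]
ee_rot: [[0.477, -0.502, 0.722], [-0.843, -0.028, 0.537], [-0.249, -0.864, -0.437]]
wrist_force: [-0.1, 0.5, 0.9]
grip_width: 0.0002
[ 1.714  1.013 -1.004  2.194 -0.807  0.448  0.54 ] [-0.09  0.53  0.9 ]
TCP rel nose-bottom in slope frame [np.float64(0.0144), np.float64(-0.1113), np.float64(-0.0192)]
```

View pics/wrist2.png

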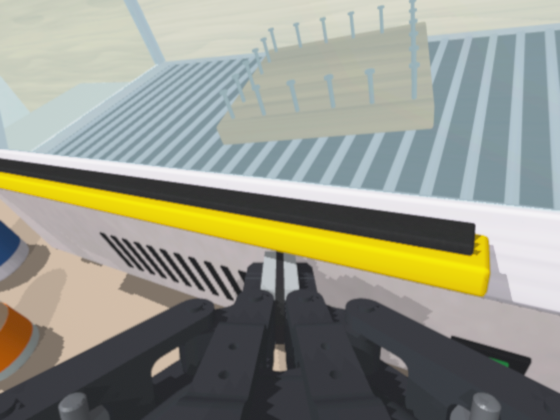

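The lip now hides the fingertips at (280,250), so they are underneath it. Next I push up the slope slowly, about 5 mm per row.

```bash
python3 -m handwheel '[[0,-0.01,0,0,0,0,1],[0,-0.02,0,0,0,0,1],[0,-0.03,0,0,0,0,1],[0,-0.045,0,0,0,0,1],[0,-0.06,0,0,0,0,1],[0,-0.075,0,0,0,0,1],[0,-0.09,0,0,0,0,1],[0,-0.11,0,0,0,0,1],[0,-0.13,0,0,0,0,1],[0,-0.15,0,0,0,0,1],[0,-0.17,0,0,0,0,1],[0,-0.19,0,0,0,0,1]]'; python3 - <<'E'
from h import *
from station import robot,imaging
s=robot.state();print(np.round(s['joints'],3),np.round(s['wrist_force'],2))
d=np.array(s['tcp_pos'])-N; print("TCP rel nose-bottom in slope frame",[(d@a).round(4) for a in (X,Y,Z)], "force slope",[(np.array(s['wrist_force'])@a).round(2) for a in (X,Y,Z)])
for n in ["wrist"]:
    c=imaging.camera_params(n);p,dd=imaging.get_image(n); cv2.imwrite(f"pics/{n}3.png",p[:,:,::-1])
E
```

```text
clock: 5.18
tcp_pos: [0.5423, -0.1534, 0.1792]
ee_rot: [[0.478, -0.502, 0.721], [-0.842, -0.03, 0.538], [-0.249, -0.864, -0.437]]
wrist_force: [-2.0, -2.2, -2.1]
grip_width: 0.0
[ 1.678  0.909 -1.059  2.166 -0.847  0.486  0.443] [-2.02 -2.23 -2.06]
TCP rel nose-bottom in slope frame [np.float64(0.0148), np.float64(-0.1097), np.float64(0.0388)] force slope [np.float64(-0.82), np.float64(-2.12), np.float64(-2.85)]
```

View pics/wrist3.png

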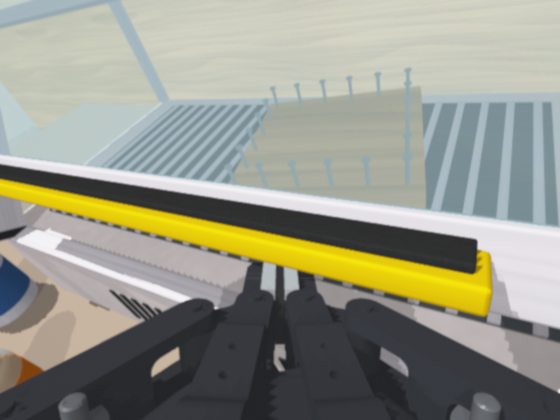

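The sash is rising with about 3 N of contact. I'll keep pushing to about 30 mm short of the target, then look again.

```bash
python3 -m handwheel '[[0,-0.02,0,0,0,0,1],[0,-0.045,0,0,0,0,1],[0,-0.07,0,0,0,0,1],[0,-0.1,0,0,0,0,1],[0,-0.13,0,0,0,0,1],[0,-0.16,0,0,0,0,1],[0,-0.19,0,0,0,0,1],[0,-0.22,0,0,0,0,1],[0,-0.25,0,0,0,0,1],[0,-0.275,0,0,0,0,1],[0,-0.29,0,0,0,0,1],[0,-0.3,0,0,0,0,1]]'; cat > look.py <<'E'
import sys
from h import *
from station import robot,imaging
k=sys.argv[1]
s=robot.state();print(np.round(s['joints'],3),np.round(s['wrist_force'],2))
d=np.array(s['tcp_pos'])-N; print("TCP rel nose-bottom in slope frame",[(d@a).round(4) for a in (X,Y,Z)], "force slope",[(np.array(s['wrist_force'])@a).round(2) for a in (X,Y,Z)])
for n,(x0,y0,x1,y1),f in (("top",(165,140,305,230),5.5),("scene",(240,200,340,275),7.5),("wrist",(0,0,560,420),1)):
    c=imaging.camera_params(n);p,dd=imaging.get_image(n); np.save(f"pics/{n}{k}_rgb.npy",p);np.save(f"pics/{n}{k}.npy",dd);np.save(f"pics/{n}{k}_cam.npy",c,allow_pickle=True)
    cv2.imwrite(f"pics/{n}{k}.png",cv2.resize(p[y0:y1,x0:x1,::-1],None,fx=f,fy=f,interpolation=cv2.INTER_CUBIC))
E
python3 look.py 4
```

```text
clock: 6.23
tcp_pos: [0.5877, -0.1504, 0.2573]
ee_rot: [[0.479, -0.501, 0.721], [-0.842, -0.03, 0.539], [-0.248, -0.865, -0.437]]
wrist_force: [-2.7, 0.7, -2.1]
grip_width: -0.0001
[ 1.624  0.754 -1.113  2.089 -0.885  0.564  0.278] [-2.68  0.75 -2.13]
TCP rel nose-bottom in slope frame [np.float64(0.0151), np.float64(-0.1091), np.float64(0.1291)] force slope [np.float64(-1.22), np.float64(0.89), np.float64(-3.16)]
```

View pics/top4.png

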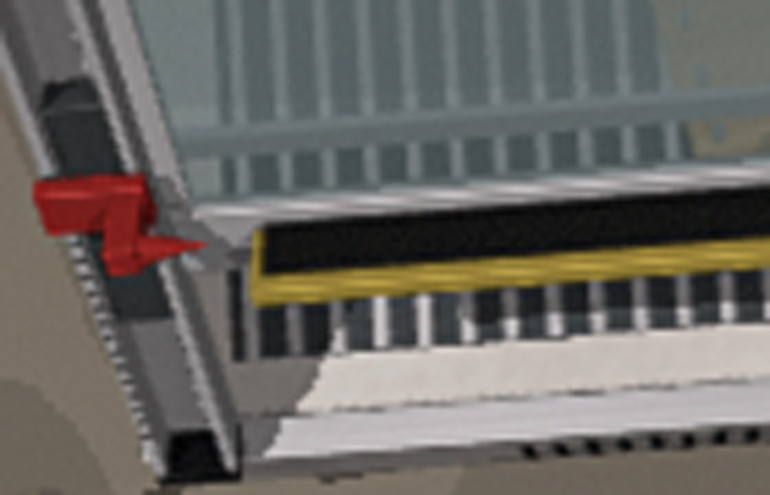

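View pics/scene4.png

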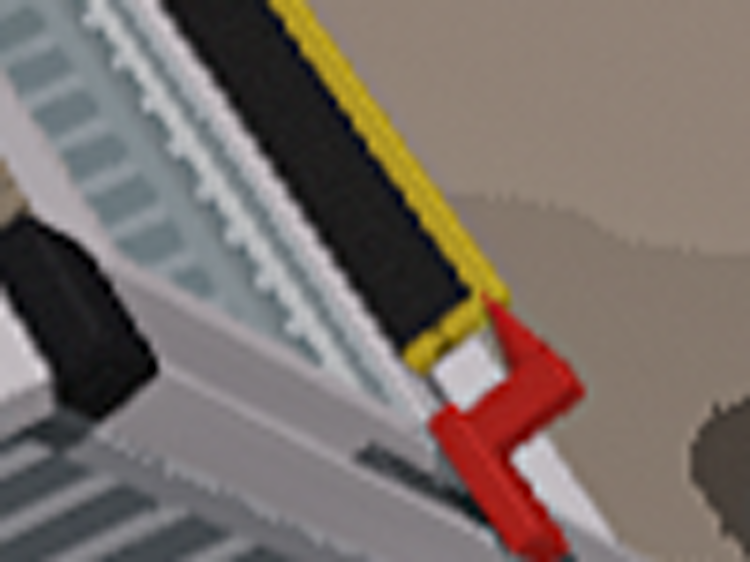

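View pics/wrist4.png

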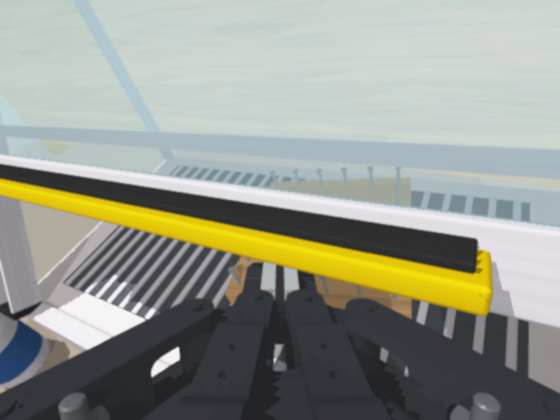

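```bash
cat > meas.py <<'E'
from h import *
def m(k,lt,ls,tt,ts):
    _,_,ct=load("top"+k);_,_,cs=load("scene"+k)
    L,e1=tri(ct,lt,cs,ls);T,e2=tri(ct,tt,cs,ts);D=T-L
    print("L",L.round(4),e1.round(4),"tip",T.round(4),e2.round(4),"tip-L XYZ",[(D@a).round(4) for a in (X,Y,Z)], "L rel N",[((L-N)@a).round(4) for a in (X,Y,Z)])
    # top view only: both on the nose plane (through T, normal X)
    r=rays(ct,[lt])[0];o=np.array(ct['origin']); Q=o+r*(((T-o)@X)/(r@X)); print(" top ray onto nose plane: tip-L",[((T-Q)@a).round(4) for a in (Y,Z)])
    r=rays(cs,[ls])[0];o=np.array(cs['origin']); Q=o+r*(((T-o)@X)/(r@X)); print(" scene ray onto nose plane: tip-L",[((T-Q)@a).round(4) for a in (Y,Z)])
E
python3 - <<'E'
from meas import *
m("4",(210.05,195.0),(307.3,239.3),(201.9,184.1),(304.2,239.2))
_,_,ct=load("top4");_,_,cs=load("scene4")
tip,_=tri(ct,(201.9,184.1),cs,(304.2,239.2))
for t in (0,.005,.01,.02,.03,.035,.04): # bottom-edge corner distances below tip
    q=tip-.010*Y-t*Z; print(t,"top",proj(ct,q).round(1),"scene",proj(cs,q).round(1))
E
```

```text
L [0.5651 0.1486 0.2774] 0.0047 tip [0.5824 0.1611 0.3081] 0.0013 tip-L XYZ [np.float64(0.0002), np.float64(0.0115), np.float64(0.0355)] L rel N [np.float64(-0.0011), np.float64(0.1907), np.float64(0.143)]
 top ray onto nose plane: tip-L [np.float64(0.0096), np.float64(0.0386)]
 scene ray onto nose plane: tip-L [np.float64(0.009), np.float64(0.0262)]
0 top [[206.8 183.5]] scene [[301.9 235.4]]
0.005 top [[207.3 185. ]] scene [[302.9 236.1]]
0.01 top [[207.7 186.5]] scene [[303.9 236.8]]
0.02 top [[208.6 189.5]] scene [[305.8 238.1]]
0.03 top [[209.5 192.5]] scene [[307.7 239.4]]
0.035 top [[209.9 194. ]] scene [[308.7 240. ]]
0.04 top [[210.4 195.4]] scene [[309.6 240.7]]
```

```bash
python3 -m handwheel '[[0,-0.015,0,0,0,0,1],[0,-0.03,0,0,0,0,1],[0,-0.045,0,0,0,0,1],[0,-0.06,0,0,0,0,1],[0,-0.075,0,0,0,0,1],[0,-0.085,0,0,0,0,1]]'; 
python3 look.py 5
```

```text
clock: 6.88
tcp_pos: [0.6005, -0.1506, 0.2791]
ee_rot: [[0.478, -0.502, 0.721], [-0.843, -0.03, 0.537], [-0.248, -0.865, -0.437]]
wrist_force: [-2.8, -2.3, -2.4]
grip_width: -0.0002
[ 1.608  0.714 -1.121  2.06  -0.89   0.588  0.229] [-2.8  -2.25 -2.43]
TCP rel nose-bottom in slope frame [np.float64(0.0152), np.float64(-0.11), np.float64(0.1544)] force slope [np.float64(-1.3), np.float64(-2.11), np.float64(-3.56)]
```

View pics/top5.png

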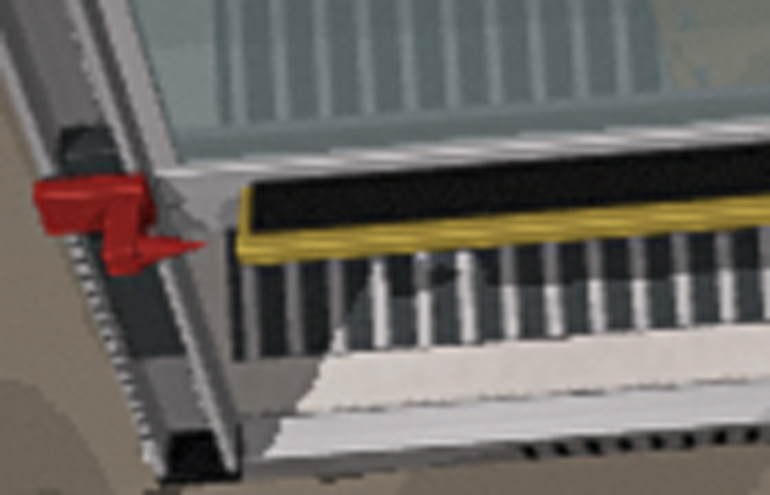

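View pics/scene5.png

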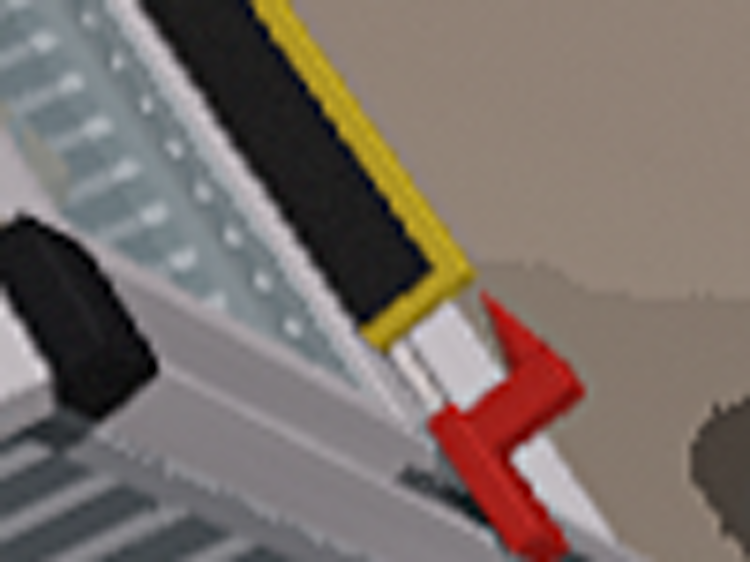

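Just before level: in the top crop the lip's left lower corner is at (240,265) and the pointer tip at (205,245). In the scene crop the corner is at (473,273). The estimates give 6 to 9 mm still to go, so I push 8 mm more.

```bash
python3 -m handwheel '[[0,-0.008,0,0,0,0,1],[0,-0.016,0,0,0,0,1],[0,-0.022,0,0,0,0,1],[0,-0.026,0,0,0,0,1],[0,-0.026,0,0,0,0,1]]'; 
python3 look.py 6
```

```text
clock: 7.45
tcp_pos: [0.6039, -0.1495, 0.2854]
ee_rot: [[0.479, -0.502, 0.72], [-0.842, -0.03, 0.539], [-0.249, -0.864, -0.437]]
wrist_force: [-0.9, -0.1, -0.8]
grip_width: 0.0001
[ 1.603  0.703 -1.123  2.052 -0.89   0.596  0.215] [-0.89 -0.15 -0.83]
TCP rel nose-bottom in slope frame [np.float64(0.0151), np.float64(-0.109), np.float64(0.1616)] force slope [np.float64(-0.36), np.float64(-0.1), np.float64(-1.16)]
```

View pics/top6.png

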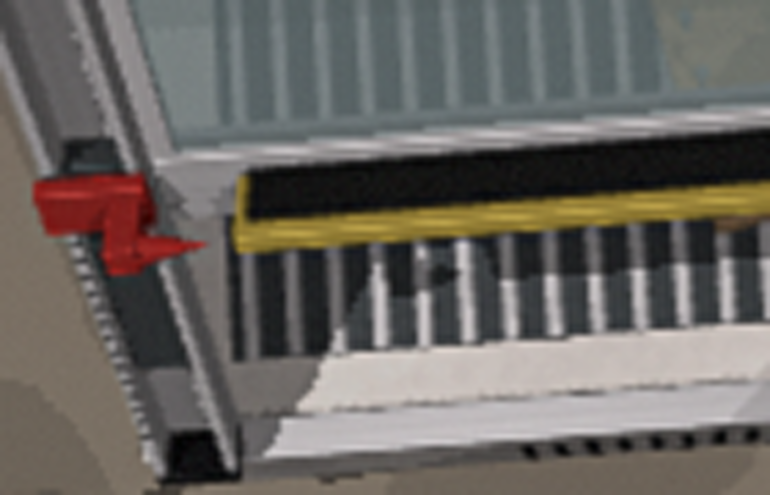

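View pics/scene6.png

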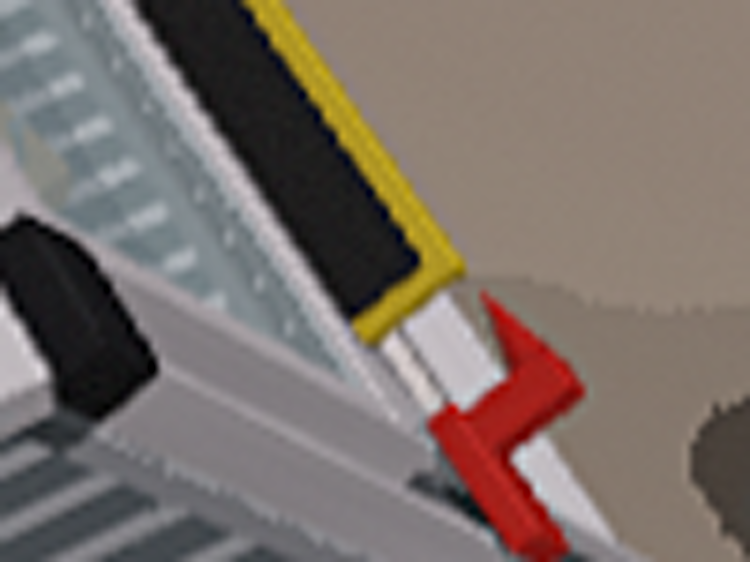

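```bash
python3 -m handwheel '[[0,-0.004,0,0,0,0,1],[0,-0.008,0,0,0,0,1],[0,-0.008,0,0,0,0,1],[0,-0.008,0,0,0,0,1]]'; 
python3 look.py 7 
python3 -m handwheel '[[0,0.01,0,0,0,0,1],[0,0.025,0,0,0,0,1],[0,0.04,0,0,0,0,1],[0,0.04,-0.05,0,0,0,1],[0,0.04,-0.12,0,0,0,1],[0,0.04,-0.2,0,0,0,1],[0,0.04,-0.3,0,0,0,1],[0,0.04,-0.4,0,0,0,1],[0,0.04,-0.4,0,0,0,1]]'; python3 look.py 8
```

```text
clock: 7.93
tcp_pos: [0.6051, -0.1495, 0.2874]
ee_rot: [[0.479, -0.502, 0.72], [-0.842, -0.03, 0.539], [-0.249, -0.864, -0.437]]
wrist_force: [-1.4, 1.4, -1.4]
grip_width: 0.0
[ 1.601  0.699 -1.124  2.05  -0.891  0.598  0.21 ] [-1.42  1.41 -1.38]
TCP rel nose-bottom in slope frame [np.float64(0.0151), np.float64(-0.1091), np.float64(0.1639)] force slope [np.float64(-0.47), np.float64(1.48), np.float64(-1.87)]
clock: 8.83
tcp_pos: [0.5108, -0.2211, 0.3299]
ee_rot: [[0.47, -0.502, 0.725], [-0.847, -0.028, 0.53], [-0.246, -0.864, -0.439]]
wrist_force: [0.7, -0.4, -0.8]
grip_width: -0.0002
[ 1.864  0.576 -1.122  2.038 -0.816  0.881  0.185] [ 0.72 -0.41 -0.76]
TCP rel nose-bottom in slope frame [np.float64(-0.0909), np.float64(-0.1757), np.float64(0.1518)] force slope [np.float64(0.99), np.float64(-0.45), np.float64(-0.31)]
```

View pics/top8.png

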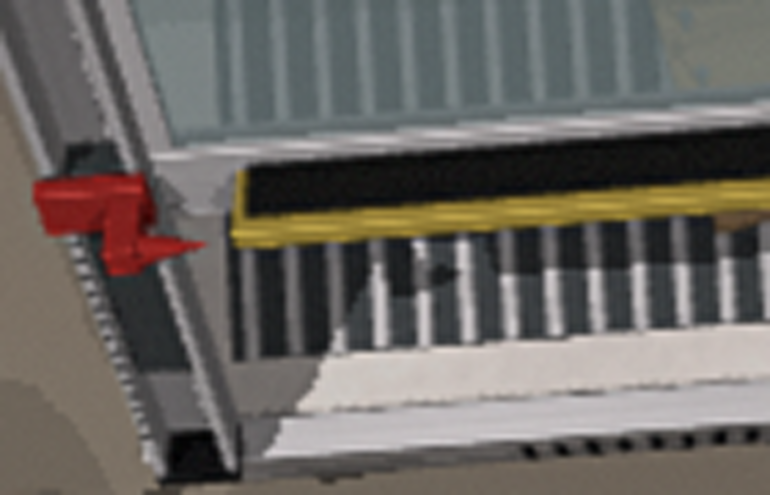

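View pics/scene8.png

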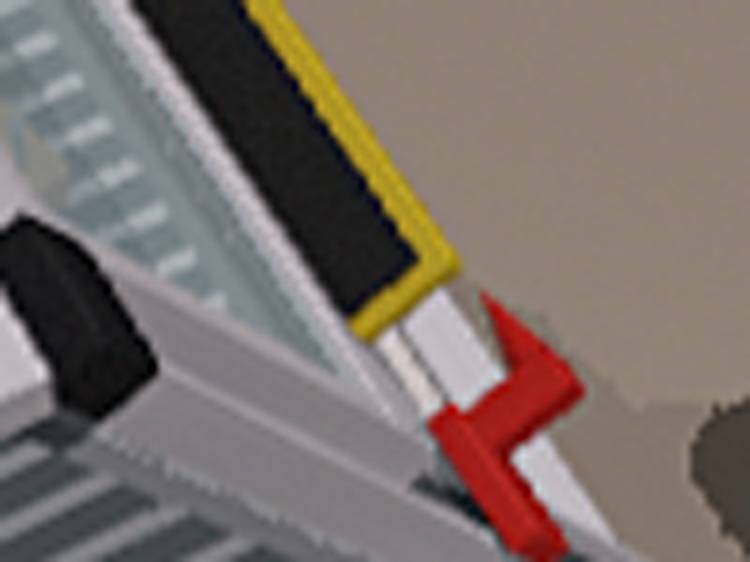

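View pics/wrist8.png

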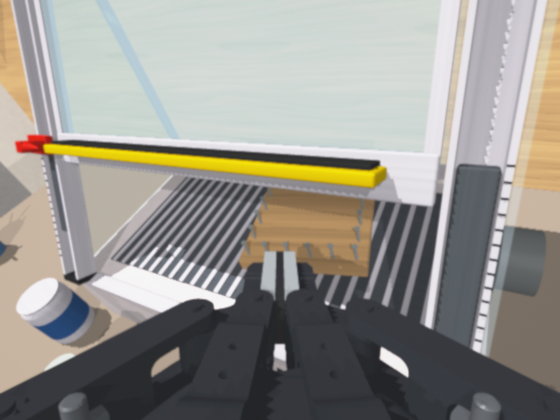

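```bash
python3 - <<'E'
from h import *
p,d,c=load("wrist8")
cv2.imwrite("pics/w8c.png",cv2.resize(p[120:180,5:105,::-1],None,fx=8,fy=8,interpolation=cv2.INTER_CUBIC))
tip=np.array([.5824,.1608,.3085])
for k in range(-6,7,3): print(k,"nose top/mid/bot px if mid is k mm above tip, at left end and 60 mm right", [((proj(c,tip-(.010+dy)*Y+(k/1000+o)*Z)[0]-[5,120]+.5)*8-.5).round(0).tolist() for dy in (0,.06) for o in (.005,0,-.005)])
print("tip px crop",(proj(c,tip)[0]-[5,120]+.5)*8-.5)
E
```

```text
-6 nose top/mid/bot px if mid is k mm above tip, at left end and 60 mm right [[314.0, 239.0], [320.0, 273.0], [327.0, 308.0], [556.0, 263.0], [563.0, 301.0], [569.0, 338.0]]
-3 nose top/mid/bot px if mid is k mm above tip, at left end and 60 mm right [[310.0, 218.0], [316.0, 253.0], [323.0, 287.0], [553.0, 241.0], [559.0, 278.0], [565.0, 316.0]]
0 nose top/mid/bot px if mid is k mm above tip, at left end and 60 mm right [[306.0, 196.0], [313.0, 232.0], [319.0, 266.0], [549.0, 218.0], [555.0, 256.0], [561.0, 293.0]]
3 nose top/mid/bot px if mid is k mm above tip, at left end and 60 mm right [[302.0, 175.0], [309.0, 211.0], [315.0, 246.0], [545.0, 195.0], [551.0, 233.0], [558.0, 271.0]]
6 nose top/mid/bot px if mid is k mm above tip, at left end and 60 mm right [[298.0, 154.0], [304.0, 189.0], [311.0, 225.0], [541.0, 172.0], [548.0, 210.0], [554.0, 248.0]]
tip px crop [275.41567123 227.86873567]
```

View pics/w8c.png

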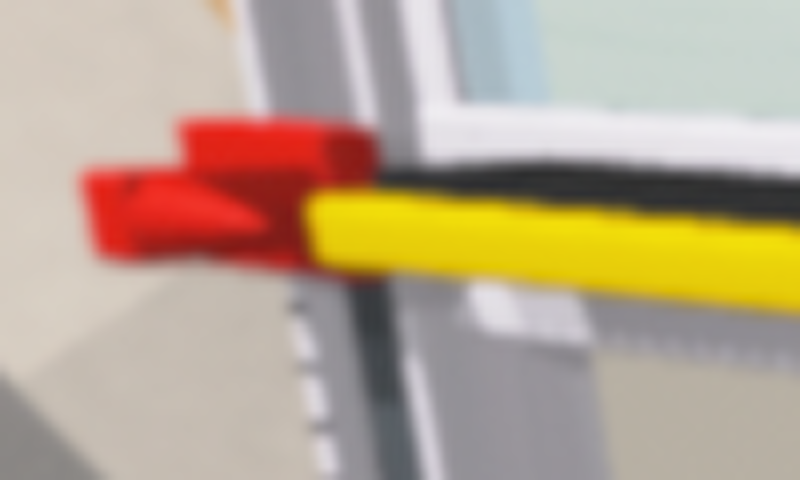

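The wrist close-up shows the pointer tip at (272,222) and the lip's end edge from 193 to 266, mid-height 229. A level lip would sit about 4 px below the tip and I see 7, so it is within about 1 mm. I'll check that the loose things are unmoved and the arm is clear.

```bash
python3 - <<'E'
from h import *
a,_,_=load("top0");b,_,_=load("top8")
for n,(x0,y0,x1,y1) in dict(jar=(218,252,246,280),tin=(157,228,194,260),loom=(342,262,406,312),hammer=(410,172,455,275),pointer=(168,168,206,192)).items():
    (dx,dy),r=cv2.phaseCorrelate(cv2.cvtColor(a[y0:y1,x0:x1],6).astype(np.float32),cv2.cvtColor(b[y0:y1,x0:x1],6).astype(np.float32)); print(n,round(dx,2),round(dy,2),round(r,2))
cv2.imwrite("pics/top8full.png",b[:,:,::-1])
E
```

```text
jar -0.03 -0.04 0.98
tin -0.02 -0.03 0.99
loom 0.03 -0.04 0.92
hammer 0.02 -0.1 0.33
pointer 0.51 0.01 0.84
```

View pics/top8full.png

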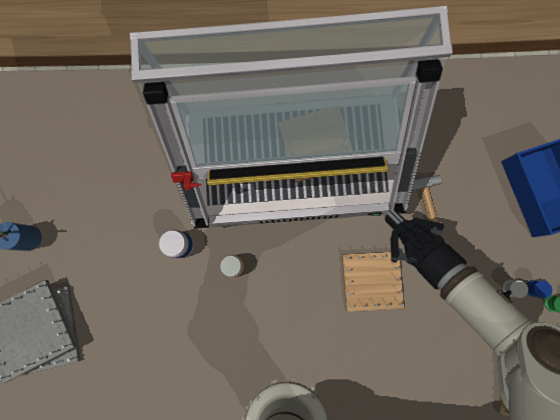

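```bash
python3 -c "
from station import finish_job,robot
s=robot.state();print(s['wrist_force'],max(abs(v) for v in s['qvel']),s['clock']);print(finish_job())"
```

```text
[-0.33536066  0.60462854  0.10746806] 0.028674249767043154 8.9833
the job is handed in; nothing more can be done
None
```

I pushed the sash up with the shut fingertips under the yellow lip until the lip was level with the red pointer. I then lowered the hand off the lip, backed it clear and handed the job in at about 9 s. No verdict was reported.

- **Approach:** My first approach, straight on, stopped short of the lip at the arm's joint limits. I switched to coming in from the right at 30°. The contact force while pushing was about 1–4 N.
- **Level with the pointer:** After I let go, the wrist close-up put the lip within about 1 mm of the pointer. The top view put it about 1.5 mm high. The scene view, taken 2 mm before the last push, had it up to 4 mm low. All of these are inside 8 mm.
- **Loose things:** In the top view the jar, tin and loom board had moved less than 0.1 px since the start.
- **Less certain checks:** The arm partly hid the hammer, so its check is weak, though the hand stayed well above it. The pointer patch showed a 0.5 px (about 1 mm) shift, probably from the sash moving behind it. Its tip measured within about 2 mm of its starting position partway through the push and stayed on the same pixels in the last pictures.
- **Sash standing still:** I took only one set of pictures after letting go, so I did not measure separately that the sash stays put.

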